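Release the sprung drawer and strip the tape bar into it

ROBOT

A 7-joint arm with a two-finger parallel gripper is mounted at the origin on a cart in front of the work surface, level with it; the furniture and walls round the work are solid. World frame = base frame: x ahead of the robot, y to its left, z up, the work surface at z = 0. Lengths are in m, angles in rad, forces in N, time in s.
With the tool pointing down it reaches from about 0.425 to 0.925 m from the base axis. Payload 6.8 kg.
Tool frame: the origin (TCP) lies between the finger pads; the fingertips stand 14 mm ahead of it and the grasp point (between the pads) lies 5 mm behind it; z points along the fingers, y is the line along which they close (so a half turn about z gives the same grasp; the last joint's range is limited). The gripper opens to 85 mm and grips with 20 to 120 N. Pads are 22 mm wide; open, the fingers measure 114 mm over their backs; the gripper's body (76 mm by 85 mm) begins 54 mm behind the grasp point. The pads swing forward as they close: fully open they stand 13 mm farther back than shut.
Start: joints at [1.218, 0.477, 0.022, 1.555, -0.011, 1.109, -0.083], TCP at [0.164, -0.655, 0.245] pointing down, gripper open.
Joint ranges: [-2.96, 2.96], [-0.34, 2.1], [-1.41, 1.46], [0.24, 2.44], [-1.37, 4.51], [0.17, 1.92], [-2.96, 2.96]. Speed limits (rad/s): [2.39, 2.39, 3.14, 3.14, 3.14, 3.14, 3.14].

INTERFACE

Orientations are given as a rotation vector (axis times angle).
In Python, from bench import r, eyes, ticket gives the robot as it stands. The module is installed in compiled form; this text tells all that it offers.
- The arm moves only by the tool arm_command, never from a script. Its argument "plan" is text: rows parted by semicolons, each of 4 numbers parted by spaces: the shift along the tool's x, y, z in m, then the turn about the tool's z in degrees. In form: tx ty tz yaw; .... A call has 1 to 20 rows; each row shifts and turns the commanded pose from where the row before left it, along the tool's axes as they then stand; what a row does not reach is not made up. A row lasts 1/8 s, in which the tool goes at most 62.5 mm and 10.7 degrees, less where a joint would pass 70% of its speed; a pose out of reach is approached as far as the arm can. A call is refused whole if a number of a shift passes 0.0625 or a number of a turn 10.7, either way. A call with a gripper value outside its range is refused whole. "hand" is the closure, from -1 (fully open) to 1 (shut), set as the call begins (left out, the last holds). The fingers move at their own pace and stop on an object; "grip_force" is the grip in N (left out, the last holds). Time passes only in rows, so rows that do not move let the fingers close. It gives the time, the measured TCP pose, the force, the opening and the grip force at its end, in the units of the state.
- r.get_obs(): the state, without advancing time (a new reading comes with each control period).
- eyes.grab_frame(name): name is "side" or "top" or "wrist"; returns (picture, depth): 400x640x3 uint8, red, green, blue; 400x640 float32, m along the optical axis (not along the pixel's ray), 0 where there is no reading.
- eyes.calibration(name): a dict with "fov_y" (degrees; the focal length in pixels is half the picture's height over the tangent of half this angle, whatever the lens; pixels are square), "cx", "cy" (the principal point, pixels), "origin" and "attitude" of the camera in the world; the wrist camera has in their place "tool_from_camera" (4x4, takes a point from camera to tool coordinates, whose origin is the TCP and whose axes are the flange's). Camera axes: x right, y up, looking along -z (the intrinsics and any distortion apply to the point x, -y, -z); pixel columns grow to the right and rows downward; lengths in m; the calibration is good to about 2 mm. A picture is of the moment at which its call begins: read the wrist's pose just before it. calibration takes no time and is no camera call.
- ticket.hand_in(): hands the job in; it is judged then, once.
The state is a dict: "clock": time; "joints": joint angles; "qvel": joint speeds; "tau": joint torques, N m; "tcp_pos": TCP position; "orientation": TCP orientation; "contact_force": force on the tool from outside, world axes, zero at the start; "moment": the same for the moment, N m; "grip_width": finger opening in m; "gripper_force": force on a finger pad.
Only numpy, scipy, OpenCV 4.12 (cv2) and the standard library are available. Lean on these libraries where they do the work, as an engineer would, in place of code of your own. Each camera call takes 0.05 s, during which the arm holds its last target. There are 200 camera calls.

TASK

Put the tape away: press the release paddle on top of the tape station so that its drawer springs fully out by itself (do not touch the drawer with the robot), and only then slide the stop collar and, after it, both tape rolls along the bar and off its free end so that all three drop into the open drawer. Leave them there with the drawer open, take the robot away, and leave the jar, the carton and the pedal where they are.

Things in the scene. Friction and masses are not known exactly. Their poses are not given: they have to be found in the camera images.
- station: Tape station, fixed on the bench: grey steel case 180 (x) x 240 (y) x 104 mm high. Origin: centre of its underside; z up. The drawer comes out at its -y front; the bench there is free. Above it a level steel bar, 16 mm diameter, runs along its y at x = 0, axis at z = 165 mm, carried by one dark post only (22 mm wide, y = 31 to 49 mm, top z = 174 mm). Nothing is above the bar.
- bar_end (a point): Centre of the bar's free end: station x = 0, y = -190, z = 165 mm, which is 70 mm beyond the front of the case. Axes as the station's; from here the bar runs along +y to the post's face, 221 mm away.
- paddle_top (a point): Top centre of the release paddle, a dark ribbed push plate, 60 (x) x 40 mm (y), in a black housing on the case behind the post: station x = 0, y = 90, z = 134.5 mm when up. It goes straight down up to 7 mm against a spring (about 3 N at first, 7 N at the bottom); from about 4 mm down (about 5 N) the catch frees the drawer. Left alone, it springs back up.
- drawer (a joint): How far the drawer is out, in m: 0 latched shut, 0.18 fully out. When the catch lets go a spring (6 N shut, 2 N fully out) drives it out along the station's -y in about half a second, and holds it out. Shut, the drawer cannot be pulled out by force. It has no handle.
- drawer_tray: The drawer's tray, moving with the drawer: 166 mm wide, 200 mm long, walls 4 mm, rim 85 mm above the bench; dark front panel 176 mm wide, top edge 99 mm above the bench. Its origin and axes equal the station's when shut and shift along the station's -y as it opens. Fully out, about 175 mm of it lies open ahead of the case, under the bar's free end.
- tray_in (a point): Centre of the drawer's inner floor, 14 mm above the bench; axes as the station's. Inside, the tray reaches 79 mm to either side in x, 96 mm to either side in y, and its rim is 71 mm above this point.
- stop_collar_centre (a point): Centre of the stop collar: a plain aluminium ring 50 mm in outer diameter, 24 mm hole, 15 mm long, about 60 g, hanging loosely on the bar (its centre 4 mm below the bar's axis), the outermost of the three. Its z axis points along its own axis, to the bar's free end while on the bar.
- roll_a_centre (a point): Centre of the black tape roll: 68 mm outer diameter, hole about 36 mm, 18 mm thick, about 50 g, hanging loosely on the bar (centre 10 mm below the bar's axis). Its z axis is its own axis, pointing to the bar's free end while on the bar. Either roll may be the inner one; the inner one's back face is 50 mm or more from the post.
- roll_b_centre (a point): Centre of the blue tape roll: 62 mm outer diameter, hole about 37 mm, 19 mm thick, about 45 g, hanging loosely on the bar in the same way.
- grease_jar: Bystander: grease jar, 54 mm diameter, 70 mm high, standing on the bench on the far side of the case. Origin: centre of its underside.
- tube_box: Bystander: inner-tube carton, 45 x 105 x 65 mm, standing on the bench beside the drawer's path. Origin: centre of its underside.
- pedal: Bystander: flat black pedal, 78 x 94 x 22 mm, lying on the bench to the left. Origin: centre of its underside.
Not all that is in view belongs to the job. Of the things shaped like the part that bears stop_collar_centre, the aluminium one is meant. What is shaped like the part that bears roll_a_centre but pink is not meant.

How it is judged:
By the outcome, as a careful person would: the job done as asked, in the order asked, and still so for the second after the job is handed in, with the robot touching nothing.
It also fails if it takes over 51 s, if anything falls off the work surface, if the arm or the gripper's body presses on something with over 40 N, if the wrist force passes 120 N, or if a joint passes its speed limit or range.

## Working session

There is one attempt and no reset: what is moved stays moved. The work goes in short steps, Python scripts to look and compute and a tool call to move; the robot and the scene stay as the last step left them, time stands still between calls to the robot, and variables do not carry over. Pictures are saved under pics/ and viewed, at most 10 in all, crops included, and the job is handed in when it is done.

Besides the shell and the picture viewer there is one more tool, called after ">>>" as name(argument=value, ...) on one line, values as JSON. arm_command: Moves the arm, as the interface text tells. Its arguments: {"type":"object","properties":{"plan":{"type":"string"},"hand":{"type":"number"},"grip_force":{"type":"number"}},"required":["plan"]}

```bash
mkdir -p pics
cat > h.py <<'E'
import numpy as np, cv2
from scipy.spatial.transform import Rotation as R
from bench import r, eyes, ticket
def att(c):
    a=np.array(c["attitude"],float)
    if a.shape==(3,3): return a
    return R.from_rotvec(a).as_matrix() if a.size==3 else R.from_quat(a).as_matrix()
def save(n,im,box=None,s=1):
    if box: im=im[box[1]:box[3],box[0]:box[2]]
    cv2.imwrite('pics/'+n+'.png',cv2.resize(im[:,:,::-1],None,fx=s,fy=s,interpolation=cv2.INTER_CUBIC))
E
python3 - <<'E'
from h import *
for n in("side","top","wrist"): print(n,eyes.calibration(n))
o=r.get_obs();print(o)
for n in("side","top"):
    im,d=eyes.grab_frame(n);np.savez('pics/'+n,im=im,d=d);save(n+'0',im)
E
```

```text
side {'fov_y': 43.111561409952365, 'cx': 316.17182761585934, 'cy': 194.25906489762318, 'origin': array([ 0.57316611, -0.74402698,  0.85426328]), 'attitude': array([ 0.87369383, -0.02981766, -0.03668773])}
top {'fov_y': 47.985365044089605, 'cx': 317.49972180455364, 'cy': 196.01792932144969, 'origin': array([0.5473199 , 0.14566342, 1.38061646]), 'attitude': array([ 0.04629994, -0.06885405, -1.56642677])}
wrist {'fov_y': 69.48476202209396, 'cx': 314.160343312222, 'cy': 205.06081684849877, 'tool_from_camera': array([[-1.35691449e-03,  9.51455573e-01,  3.07783124e-01,
         7.88094749e-02],
       [ 9.99999078e-01,  1.30611370e-03,  3.71053736e-04,
        -5.52235449e-04],
       [-4.89586097e-05,  3.07783343e-01, -9.51456468e-01,
        -1.28873298e-01],
       [ 0.00000000e+00,  0.00000000e+00,  0.00000000e+00,
         1.00000000e+00]])}
{'clock': 0.0, 'joints': array([ 1.21788483,  0.47779339,  0.02235025,  1.5564762 , -0.0115011 ,
        1.10928554, -0.08311934]), 'qvel': array([-0.00090001,  0.00130318,  0.00030507, -0.00071145,  0.00043415,
        0.00068814,  0.0012886 ]), 'tau': array([-1.12081816e-03, -5.96445429e+01,  1.60797179e+00, -2.81195426e+01,
        1.25261623e-02,  9.51884984e-03, -1.75458820e-05]), 'tcp_pos': array([ 0.16344314, -0.65432035,  0.24431994]), 'orientation': array([-3.11630346e+00, -3.83357699e-01,  5.69217228e-04]), 'contact_force': array([-0.98251764, -0.09969199,  0.02915442]), 'moment': array([-0.04550559, -0.04485851, -0.01359285]), 'gripper_force': 0.0, 'grip_width': 0.08531563860136973}
```

View pics/side0.png

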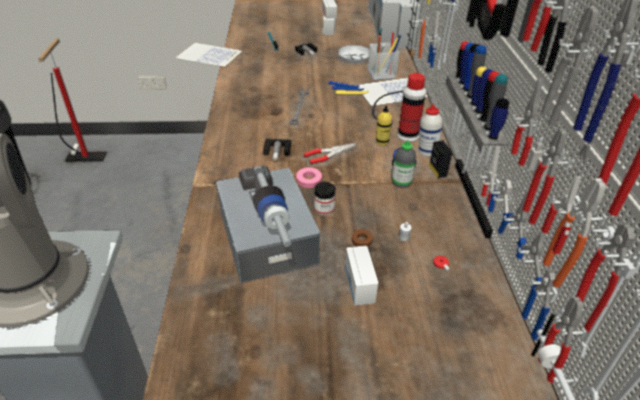

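View pics/top0.png

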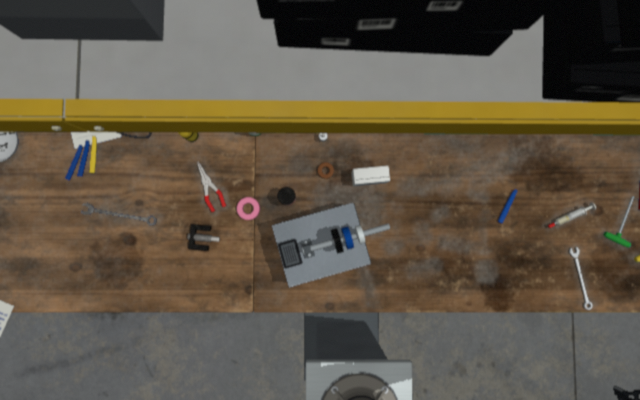

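The side view shows the station at about (267,225) with the bar's free end at about (287,243). In the top view the paddle is at (290,252), the black roll at (337,240), the blue roll at (347,237), the collar at (360,233), and the bar end at (388,227). The orange-brown ring at (326,170) and the pink ring at (248,209) lie on the bench and are distractors. The collar on the bar is the aluminium one. I'll confirm with one enlarged crop and measure.

```bash
cat >> h.py <<'E'
def ray(n,px):
    c=eyes.calibration(n); f=200/np.tan(np.radians(c["fov_y"]/2))
    if n=="wrist":
        o=r.get_obs();M=c["tool_from_camera"];Rw=R.from_rotvec(o["orientation"]).as_matrix()
        A=Rw@M[:3,:3];O=o["tcp_pos"]+Rw@M[:3,3]
    else: A=att(c);O=np.array(c["origin"])
    px=np.atleast_2d(px).astype(float)
    d=np.c_[(px[:,0]-c["cx"])/f,-(px[:,1]-c["cy"])/f,-np.ones(len(px))]
    return O,d@A.T
def onz(n,px,z):
    O,d=ray(n,px);return O+d*((z-O[2])/d[:,2])[:,None]
E
python3 - <<'E'
from h import *
z=np.load('pics/top.npz');im,d=z['im'],z['d']
O,dd=ray('top',[(u,v) for v in range(400) for u in range(640)])
P=(O+dd*d.reshape(-1,1)).reshape(400,640,3)
print('bench z',P[250:300,420:520,2].mean())
sub=np.zeros((400,640),bool);sub[190:300,260:400]=1
m=(abs(P[:,:,2]-.104)<.012)&sub
(c,s,a)=cv2.minAreaRect(np.argwhere(m)[:,::-1].astype(np.float32)); print('case rect px',c,s,a,m.sum())
b=cv2.boxPoints((c,s,a)); w=onz('top',b,.104); print(w, w.mean(0), np.linalg.norm(np.diff(w,axis=0),axis=1))
m=(P[:,:,2]>.145)&sub&(d>0)
q=np.argwhere(m)[:,::-1].astype(float);ww=onz('top',q,.165);
print(q.min(0),q.max(0))
s=q[q[:,0]>370]; 
if len(s): print('bar px',s.mean(0),onz('top',s,.173).mean(0), onz('top',s[s[:,0]>=s[:,0].max()-1],.173).mean(0))
save('top_crop',im,(265,195,405,295),5)
E
```

```text
bench z 0.006520919739113217
case rect px (320.8584899902344, 244.75469970703125) (64.28474426269531, 85.85034942626953) 74.05460357666016 4222
[[ 0.55653364  0.25954546  0.104     ]
 [ 0.624331    0.0253802   0.104     ]
 [ 0.44976428 -0.02403896  0.104     ]
 [ 0.38372417  0.20824609  0.104     ]] [0.50358827 0.1172832  0.104     ] [0.24378239 0.1814271  0.24149046]
[302. 224.] [389. 254.]
bar px [379.81196581 228.87179487] [ 0.54830316 -0.03921563  0.173     ] [ 0.55365691 -0.06237642  0.173     ]
```

View pics/top_crop.png

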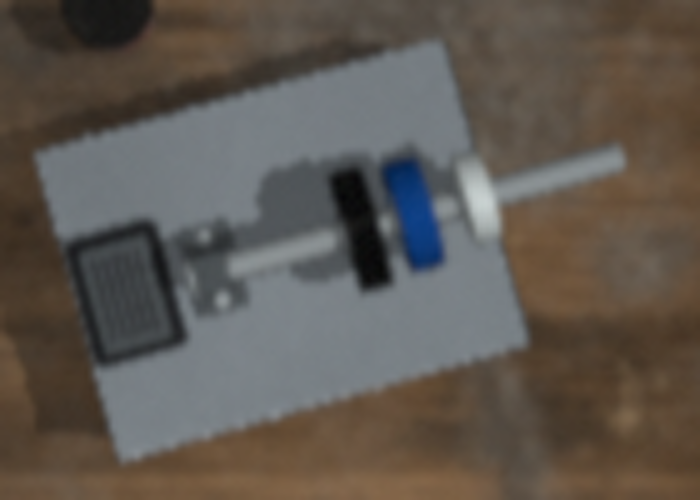

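Confirmed: the black roll is innermost, then blue, then the white-grey aluminium collar. The case measures 0.242 x 0.181 m, which matches. Station centre is (0.5036, 0.1173) with yaw about 16°. The predicted bar end agrees with the measured one within 3 mm. The paddle should be at (0.479, 0.204). Moving above it with the hand shut.

>>> arm_command(plan="0.042 -0.015 -0.014 0;0.042 -0.015 -0.014 0;0.042 -0.015 -0.014 0;0.042 -0.015 -0.014 0;0.042 -0.015 0 0;0.042 -0.015 0 0;0.042 -0.015 0 0;0.042 -0.015 0 0;0.0146 -0.053 0 0;0.0146 -0.053 0 0;0.0146 -0.053 0 0;0.0146 -0.053 0 0;0.0146 -0.053 0 0;0.0146 -0.053 0 0;0.0146 -0.053 0 0;0.0146 -0.053 0 0;0.0146 -0.053 0 0;0.0146 -0.053 0 0;0.0146 -0.053 0 0;0.0146 -0.053 0 0", hand=1)

```text
clock: 2.6
tcp_pos: [0.4761, 0.2039, 0.3011]
orientation: [3.118, 0.383, -0.0]
contact_force: [1.9, -0.0, -0.1]
grip_width: 0.0003
gripper_force: 0.0
```

>>> arm_command(plan="0 0 0 -10.5;0 0 0 -10.5;0 0 0 -10.5;0 0 0 -10.5;0 0 0 -10.5;0 0 0 -10.5;0 0 0 -10.5;0 0 0 -10.5;0 0 0 -8;0 0 0 0;0 0 0 0")

```text
clock: 3.98
tcp_pos: [0.4763, 0.2023, 0.3011]
orientation: [-1.894, -2.507, 0.001]
contact_force: [-0.3, 0.5, 0.1]
grip_width: -0.0002
gripper_force: 0.0
```

Run:
```python
from h import *
o=r.get_obs();print(o['clock'],o['tcp_pos'],o['joints'],R.from_rotvec(o['orientation']).as_matrix().round(3),o['grip_width'],o['contact_force'])
def T(t):
    A=R.from_rotvec(o['orientation']).as_matrix();print('tool shift',A.T@(np.array(t)-o['tcp_pos']))
T([.4788,.2038,.170])
im,d=eyes.grab_frame('wrist');save('w1',im)
z=np.load('pics/top.npz');t=z['im'].astype(int);sub=np.zeros(t.shape[:2],bool);sub[215:265,325:375]=1
blue=sub&(t[:,:,2]-t[:,:,0]>60);blk=sub&(t.max(2)<35)
yh=np.array([-.2756,.9613])
for n,m,zz in(('blue',blue,.18),('black',blk,.18)):
    q=np.argwhere(m)[:,::-1];w=onz('top',q,zz)[:,:2]-[.5036,.1173];s=w@yh
    print(n,len(q),'y',np.percentile(s,[2,50,98]),'x',(w@[.9613,.2756]).mean())
```

```text
3.975 [0.47628979 0.20229415 0.30111587] [ 0.13684213  0.24666718 -0.76964619  1.81928565  0.18717614  1.15037278
 -0.41783199] [[-0.273  0.962 -0.   ]
 [ 0.962  0.273 -0.   ]
 [-0.    -0.    -1.   ]] -0.00023531483132894178 [-0.3420825   0.53727524  0.08350609]
tool shift [0.0007734  0.00287122 0.13111482]
blue 130 y [-0.08141993 -0.07282287 -0.06460211] x 0.0017419522652929666
black 130 y [-0.05026436 -0.04314372 -0.03566462] x 0.0032779959070550193
```

View pics/w1.png

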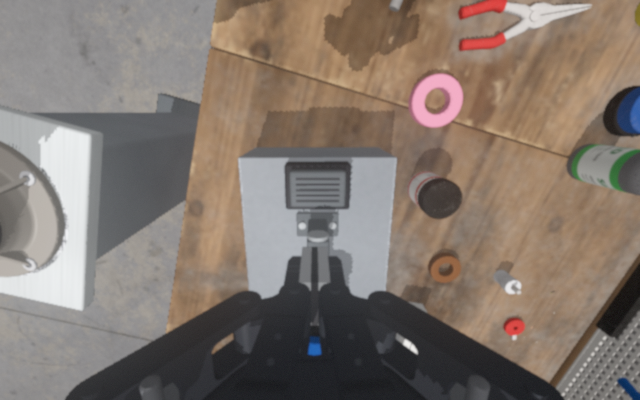

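>>> arm_command(plan="0.001 0.003 0.04 0;0 0 0.04 0;0 0 0.035 0;0 0 0.01 0;0 0 0 0;0 0 0 0")

```text
clock: 4.78
tcp_pos: [0.4798, 0.2049, 0.1778]
orientation: [1.89, 2.508, 0.003]
contact_force: [0.0, -0.0, 0.5]
grip_width: 0.0
gripper_force: 0.0
```

The wrist view shows the paddle at (318,187) and the post at (318,225). Cast onto the paddle's height, that agrees with the estimate within 3 mm. Pressing.

>>> arm_command(plan="0 0 0.015 0;0 0 0.012 0;0 0 0.004 0;0 0 0.0015 0;0 0 0 0;0 0 0 0")

```text
clock: 5.52
tcp_pos: [0.479, 0.2042, 0.1439]
orientation: [1.89, 2.509, -0.0]
contact_force: [-0.3, -1.5, 4.9]
grip_width: -0.0001
gripper_force: 2.2
```

>>> arm_command(plan="0 0 0.0015 0;0 0 0 0;0 0 0 0;0 0 0 0;0 0 0 0;0 0 0 0")

```text
clock: 6.28
tcp_pos: [0.479, 0.2041, 0.1424]
orientation: [1.89, 2.509, -0.0]
contact_force: [-0.4, -0.5, 5.4]
grip_width: -0.0002
gripper_force: 2.6
```

Run:
```python
from h import *
im,d=eyes.grab_frame('side');save('s1',im,(190,140,390,320),3)
print(r.get_obs()['contact_force'],r.get_obs()['tcp_pos'])
```

```text
[-1.01572693 -1.57435976  5.28107198] [0.47898697 0.20418386 0.14236618]
```

View pics/s1.png

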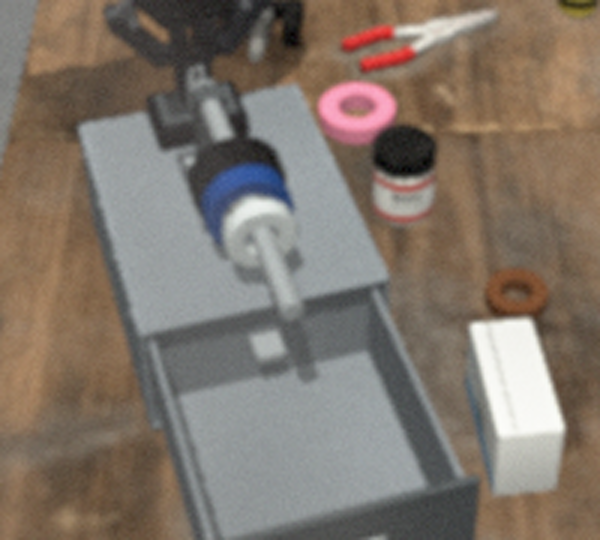

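The drawer is open in the crop (tray spanning about (160,340)–(470,530)) and the bystanders are untouched. Next: rise, set the fingers to about 42 mm apart, and move over the bar between the black roll and the post.

>>> arm_command(plan="0 0 -0.03 0;0 0 -0.04 0;0 0 -0.05 0;-0.03 0 0 0;-0.03 0 0 0;-0.028 0 0 0;0 0 0 0;0 0 0 0;0 0 0 0", hand=0.0)

```text
clock: 7.45
tcp_pos: [0.5028, 0.1209, 0.2622]
orientation: [-1.887, -2.511, -0.001]
contact_force: [-0.7, -0.1, -0.0]
grip_width: 0.0426
gripper_force: 0.0
```

Run:
```python
from h import *
o=r.get_obs();p=o['tcp_pos'][:2]-[.5036,.1173]
print(o['tcp_pos'],o['grip_width'],'station x,y',p@[.9613,.2756],p@[-.2756,.9613])
im,d=eyes.grab_frame('wrist');save('w2',im)
im,d=eyes.grab_frame('top')
# drawer front: panel edge at z=.099
save('t2',im,(265,185,465,305),3)
```

```text
[0.50283766 0.12093515 0.26223598] 0.04264305095611225 station x,y 0.0002690096062098336 0.0037045708806399368
```

View pics/w2.png

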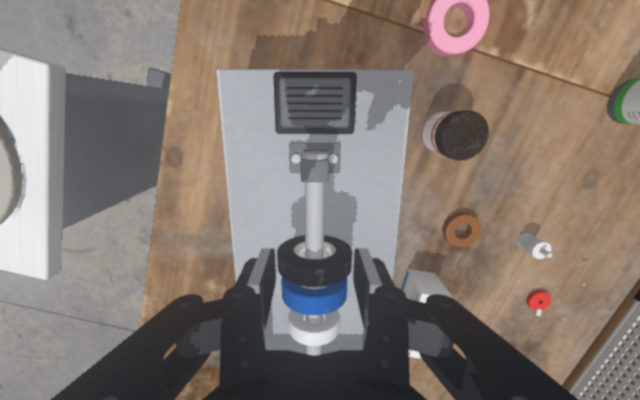

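View pics/t2.png

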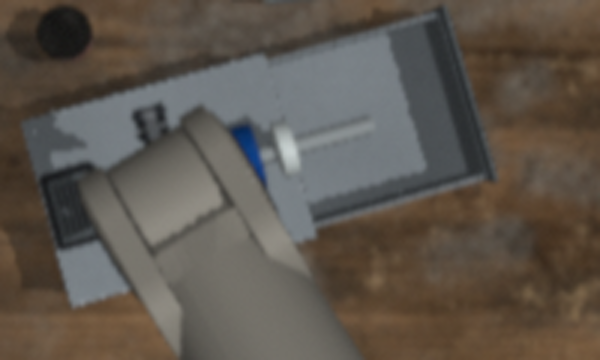

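The wrist view shows the black roll at (315,262), its back face at station y ≈ -0.037, with the fingers clear on either side of the bar. In the top view the drawer stands out about 173 mm, so fully open. Lowering to straddle the bar.

>>> arm_command(plan="0 0 0 0;0 0 0 0;0 0 0.03 0;0 0 0.03 0;0 0 0.03 0;0 0 0.019 0;0 0 0 0;0 0 0 0", hand=0.2)

```text
clock: 8.55
tcp_pos: [0.5039, 0.1201, 0.1543]
orientation: [1.889, 2.509, 0.002]
contact_force: [-0.4, -0.3, -0.6]
grip_width: 0.0341
gripper_force: 0.0
```

>>> arm_command(plan="-0.008 0 0 0;-0.008 0 0 0;-0.008 0 0 0;-0.008 0 0 0;-0.008 0 0 0;-0.008 0 0 0;-0.008 0 0 0;-0.008 0 0 0;-0.008 0 0 0;-0.008 0 0 0;0 0 0 0")

```text
clock: 9.93
tcp_pos: [0.5256, 0.0415, 0.1532]
orientation: [1.892, 2.508, -0.001]
contact_force: [-0.5, -0.6, 0.2]
grip_width: 0.034
gripper_force: 0.0
```

Run:
```python
from h import *
o=r.get_obs();p=o['tcp_pos'][:2]-[.5036,.1173]
print(o['tcp_pos'],o['grip_width'],o['contact_force'],'station x,y',p@[.9613,.2756],p@[-.2756,.9613])
im,d=eyes.grab_frame('side');save('s2',im,(190,140,390,320),3)
```

```text
[0.52555306 0.04152211 0.15317635] 0.03399774344533917 [-0.48869345 -0.63225436  0.22078705] station x,y 0.00021908779885469742 -0.07889554839872565
```

View pics/s2.png

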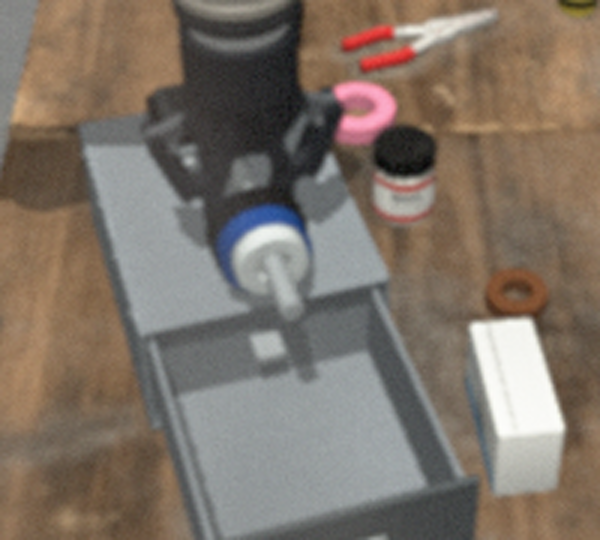

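The three are moving as a stack towards the free end (collar at (270,258) in the crop). Pushing on.

>>> arm_command(plan="-0.008 0 0 0;-0.008 0 0 0;-0.008 0 0 0;-0.008 0 0 0;-0.008 0 0 0;-0.008 0 0 0;-0.008 0 0 0;-0.008 0 0 0;-0.008 0 0 0;-0.008 0 0 0;-0.008 0 0 0;-0.008 0 0 0;-0.008 0 0 0;-0.008 0 0 0;-0.005 0 0 0;0 0 0 0;0 0 0 0;0 0 0 0;0 0 0 0")

```text
clock: 12.35
tcp_pos: [0.5576, -0.0695, 0.1533]
orientation: [1.89, 2.51, 0.0]
contact_force: [-0.2, 0.5, 1.0]
grip_width: 0.034
gripper_force: 0.0
```

Run:
```python
from h import *
o=r.get_obs();p=o['tcp_pos'][:2]-[.5036,.1173]
print(o['tcp_pos'],o['contact_force'],'station x,y',p@[.9613,.2756],p@[-.2756,.9613])
im,d=eyes.grab_frame('side');save('s3',im,(190,140,390,320),3)
```

```text
[ 0.55759606 -0.06945722  0.15332608] [-0.24716149  0.47274948  0.97131368] station x,y 0.0004361250407942871 -0.1944110270473848
```

View pics/s3.png

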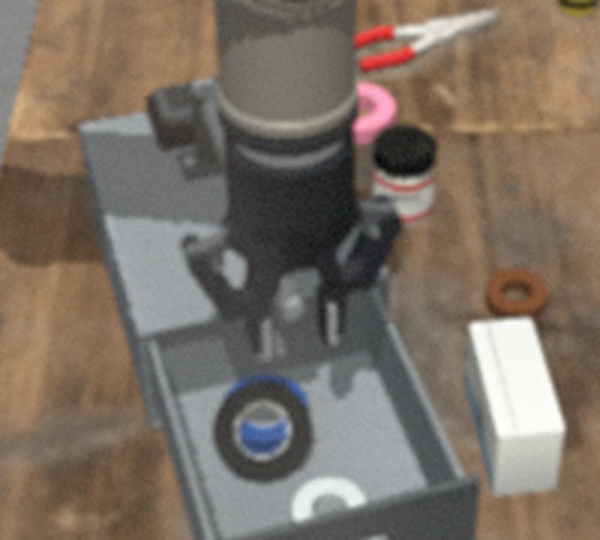

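All three lie in the tray: collar at (328,500), blue under black at (263,430). The bar end is bare. Lifting straight up and retreating.

>>> arm_command(plan="0 0 -0.02 0;0 0 -0.04 0;0 0 -0.04 0;0 0 -0.04 0;0 0 -0.03 0;-0.05 0 0 0;-0.05 0 0 0;-0.05 0 0 0;-0.05 0 0 0;-0.05 0 0 0;-0.05 0 0 0;0 0 0 0;0 0 0 0;0 0 0 0")

```text
clock: 14.15
tcp_pos: [0.6408, -0.3561, 0.3244]
orientation: [1.887, 2.511, 0.001]
contact_force: [-0.9, 0.6, 0.4]
grip_width: 0.0342
gripper_force: 0.0
```

Run:
```python
from h import *
o=r.get_obs();print(o['clock'],o['tcp_pos'],o['contact_force'])
im,d=eyes.grab_frame('top');save('t3',im,(225,145,465,305),3)
```

```text
14.15 [ 0.64078997 -0.35613569  0.32442345] [-0.92409263  0.55993517  0.41113901]
```

View pics/t3.png

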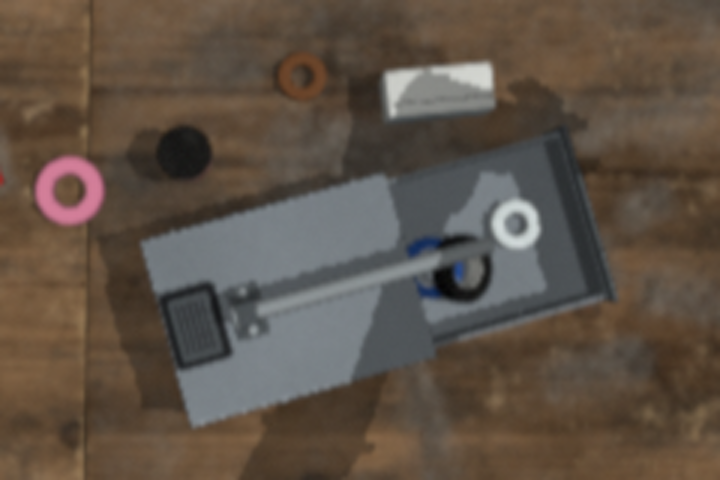

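The bar is empty. The collar (516,224), the black roll (463,268) and the blue roll (428,265) are in the open drawer, and the robot is clear.

```bash
python3 -c "
from bench import ticket
print(ticket.hand_in())"
```

```text
the job is handed in; nothing more can be done
None
```

Job handed in at about 14 s of the 51 s allowed: the paddle press sprang the drawer fully out, then the collar and both rolls were pushed off the bar into it; the robot is clear, and nothing else in view was disturbed (I did not check the pedal again at the end).

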